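Slide the specimen board home on its rails and lock it

ROBOT

A 6-joint arm with a two-finger parallel gripper is mounted at the origin on a cart in front of the work surface, level with it; the furniture and walls round the work are solid. World frame = base frame: x ahead of the robot, y to its left, z up, the work surface at z = 0. Lengths are in m, angles in rad, forces in N, time in s.
With the tool pointing down it reaches from about 0.275 to 0.825 m from the base axis. Payload 4.9 kg.
Tool frame: the origin (TCP) lies at the very end of the fingers, on their centre line; the grasp point (between the pads) lies ctrl.pinch_z behind it (ctrl.pinch_z is the distance from the TCP to the grasp point, in m); z points along the fingers, y is the line along which they close (so a half turn about z gives the same grasp; the last joint's range is limited). The gripper opens to 85 mm and grips with 20 to 120 N. Pads are 22 mm wide; open, the fingers measure 114 mm over their backs; the gripper's body (76 mm by 85 mm) begins 54 mm behind the grasp point. The pads swing forward as they close: fully open they stand 13 mm farther back than shut.
Start: joints at [1.124, 0.326, -0.193, 1.052, 0, 1.437], TCP at [0.169, 0.523, 0.231] pointing down, gripper open.
Joint ranges: [-2.65, 2.65], [-0.97, 1.79], [-1.3, 1.35], [-1.93, 2.1], [-1.47, 1.37], [-3.14, 3.14]. Speed limits (rad/s): [2.57, 2.57, 3.14, 3.14, 3.14, 3.14].

INTERFACE

Orientations are given as a rotation vector (axis times angle).
In Python, from bench import telemetry, vision, job, ctrl gives the robot as it stands. The module is installed in compiled form; this text tells all that it offers.
- The arm moves only by the tool drive_tool, never from a script. Its argument "motion" is a list that holds one entry, the list of rows, each a list of 7 numbers: the opening, from 0 (shut) to 1 (fully open), then the shift along the tool's x, y, z in fractions of the full range, 1 being 600 mm, then the turn, a rotation vector about the tool's x, y, z in a scale on which 1.0 is 180 degrees. A call has 1 to 5 rows; each row is the pose to reach, as a shift and turn from the pose commanded when the call began, along the tool's axes at that moment; what a row does not reach only later rows make up. A row lasts 1/10 s, in which the tool goes at most 50 mm and 8.59 degrees, less where a joint would pass 70% of its speed; a pose out of reach is approached as far as the arm can. A shift or turn number past 1, either way, is cut back to 1. A call with a gripper value outside its range is refused whole. The fingers move at their own pace and stop on an object; "newtons" is the grip in N (left out, the last holds). Time passes only in rows, so rows that repeat a pose let the fingers close. It gives the time, the measured TCP pose, the force, the opening and the grip force at its end, in the units of the state.
- telemetry.sense(): the state, without advancing time (a new reading comes with each control period).
- vision.camera(name): name is "side" or "top"; returns the picture (400x640x3 uint8, blue, green, red); there is no depth.
- vision.camera_params(name): a dict with "mtx" (3x3 intrinsics, pixels), "distortion" ([k1, k2, p1, p2, k3] as OpenCV has them; the pictures are not rectified), "eye" and "attitude" of the camera in the world. Camera axes: x right, y up, looking along -z (the intrinsics and any distortion apply to the point x, -y, -z); pixel columns grow to the right and rows downward; lengths in m; the calibration is good to about 2 mm. A picture is of the moment at which its call begins. camera_params takes no time and is no camera call.
- job.hand_in(): hands the job in; it is judged then, once.
The state is a dict: "time": time; "q": joint angles; "joint_velocities": joint speeds; "joint_torque": joint torques, N m; "eef_pos": TCP position; "orientation": TCP orientation; "force": force on the tool from outside, world axes, zero at the start; "torque": the same for the moment, N m; "grip_width": finger opening in m; "gripper_force": force on a finger pad.
Only numpy, scipy, OpenCV 4.12 (cv2) and the standard library are available. Lean on these libraries where they do the work, as an engineer would, in place of code of your own. Each camera call takes 0.05 s, during which the arm holds its last target. There are 200 camera calls.

TASK

With your fingertips, push the blue board along its two rails, to the end away from its finger lip, until you feel it drop into the locating notches; then push the red keeper round by its pin until it lies fully across the top of the board. Only push, never pinch or lift the board; leave the specimen cup riding upright on it, do not touch the cup, and leave everything else on the table where it is.

Things in the scene. Friction and masses are not known exactly. Their poses are not given: they have to be found in the camera images.
- stand: Fixed aluminium stand, two rails. Origin on the table under its middle; x across, y along the rails, z up. Rails run from y -162 to +170 mm, 31 mm wide, centred at x = +-43.5; 56 mm gap between, with 18 mm cross bars (y -150, +158; top z 27). Rail top z 50; side guides at x = +-57 reach z 69. The board slides toward -y. A grey post on the -x side carries the keeper.
- seat (a point): Point on the stand where the board's origin lies when seated: stand x 0, y -60, z 52 mm. There all four feet drop at once into notches in the rails, 12 mm deep and 18 mm long (the feet are 10 mm long, so play is +-4 mm). The notches' ends are upright and stop the board: once dropped it goes no farther.
- board: Loose blue board 107 (x) x 180 (y) x 12 mm, 0.25 to 0.5 kg, on four black feet 14 mm high. Origin: centre of the plate's underside, axes as the stand's. Origin height 64 mm while riding the rails, 52 mm when seated. Starts at stand y +30 to +80 mm; 1.5 mm side play. Finger lip at the middle of its +y end: 36 mm wide, 8 thick, 15 mm above the plate, outer face flush with the edge (y +90).
- lip (a point): Middle of the outer (+y) face of the board's finger lip, 19 mm above the plate's underside: push here or just below, toward the stand's -y. Sliding the board takes about 2 to 7 N.
- keeper (a joint): Angle of the red keeper, rad: 0 open, arm along the stand's +y beside the rails; 1.57 closed (stop), arm along +x across the board. Starts at 0 to 0.15; grows clockwise seen from above. Stays where left, about 0.7 N at the pin. Arm 12 mm wide, 46 mm long, z 70 to 78 mm above the table: clears the seated board by 6 mm, strikes the edge of a riding one.
- keeper_pin (a point): Top centre of the keeper's upright pin, 10 mm diameter, 38 mm from the hinge axis, 104 mm above the table; it rises 26 mm above the arm.
- keeper_hinge (a point): The keeper's upright hinge axis, at the arm's underside, at stand x = -76, y = +15 mm, 70 mm above the table.
- cup: Loose specimen cup with blue lid, 61 mm diameter, 66 mm tall, 90 g, standing free on the board, its middle 10 to 50 mm from the board's middle toward the end away from the lip. Origin: centre of its underside. Not to be touched by the robot.
- cup_orange: Bystander: specimen cup with orange lid, 61 mm diameter, 66 mm tall, at the back; origin centre of underside.
- swab_box: Bystander: open white carton of swabs, 61x62x59 mm, at the back; origin centre of underside.
- tape_roll: Bystander: roll of white tape lying flat, 58 mm diameter, 25 mm high; origin centre of underside.
- marker: Bystander: black and blue marker lying flat, 132 mm long, 14 mm high; origin centre of underside.
- syringe: Bystander: empty syringe lying flat, 119 mm long, 18 mm high; origin centre of underside.
- tweezers: Bystander: white tweezers lying flat, 120 mm long, 9 mm high; origin centre of underside.

How it is judged:
On the way, in this order (a step that is already met when the one before it is completed fails the run):
1. the board has dropped into its notches, the cup still upright on it (z of board in the frame of stand below 0.055 m and y of board in the frame of stand between -0.067 and -0.053 m and angle between board's own z axis and vertical below 0.04 rad and angle between cup's own z axis and vertical below 0.1 rad and x of cup in the frame of board between -0.04 and 0.04 m and y of cup in the frame of board between -0.075 and 0.05 m and z of cup in the frame of board between 0.005 and 0.02 m), for 0.2 s.
2. the keeper is turned across the board (value of joint keeper above 1.35 rad and z of board in the frame of stand below 0.055 m and y of board in the frame of stand between -0.067 and -0.053 m and angle between board's own z axis and vertical below 0.04 rad), for 0.2 s.
At the end, for the whole second after the job is handed in: Board at rest in its notches (origin within 7 mm of y = -60 mm along the stand, under 55 mm high, level within 0.04 rad), keeper past 1.35 rad across it, cup at rest and upright (0.1 rad) on the board (all of step 2 and angle between cup's own z axis and vertical below 0.1 rad and x of cup in the frame of board between -0.04 and 0.04 m and y of cup in the frame of board between -0.075 and 0.05 m and z of cup in the frame of board between 0.005 and 0.02 m and linear speed of each of board, cup below 0.01 m/s); the robot touches nothing.
It fails at once if the board is lifted off its rails or tipped (z of board in the frame of stand above 0.072 m or angle between board's own z axis and vertical above 0.15 rad).
It fails at once if the board leaves the stand (y of board in the frame of stand below -0.085 m or y of board in the frame of stand above 0.12 m or z of board in the frame of stand below 0.04 m).
It fails at once if the robot touches the cup (contact force between any of the fingers, the arm and cup above 0.3 N).
It fails at once if the cup tips over or comes off the board (angle between cup's own z axis and vertical above 0.4 rad or z of cup in the frame of board above 0.04 m or z of cup in the frame of board below -0.01 m).
It fails at once if another thing on the table is moved (distance of any of cup_orange, swab_box, tape_roll, marker, syringe, tweezers from where it was at the start of the episode above 0.02 m).
It also fails if it takes over 48 s, if anything falls off the work surface, if the arm or the gripper's body presses on something with over 40 N, if the wrist force passes 120 N, or if a joint passes its speed limit or range.

## Working session

There is one attempt and no reset: what is moved stays moved. The work goes in short steps, Python scripts to look and compute and a tool call to move; the robot and the scene stay as the last step left them, time stands still between calls to the robot, and variables do not carry over. Pictures are saved under pics/ and viewed, at most 10 in all, crops included, and the job is handed in when it is done.

Besides the shell and the picture viewer there is one more tool, called after "Request:" as name(argument=value, ...) on one line, values as JSON. drive_tool: Moves the arm, as the interface text tells. Its arguments: {"type":"object","properties":{"motion":{"type":"array"},"newtons":{"type":"number"}},"required":["motion"]}

```bash
mkdir -p pics; python3 - <<'E'
from bench import telemetry, vision, job, ctrl
import cv2
for n in("side","top"):
    cv2.imwrite(f"pics/{n}0.png",vision.camera(n)); p=vision.camera_params(n); print(n,p)
s=telemetry.sense();print(s,ctrl.pinch_z)
E
```

```text
side {'mtx': array([[519.86293995,   0.        , 326.50196009],
       [  0.        , 519.86293995, 200.11940039],
       [  0.        ,   0.        ,   1.        ]]), 'distortion': array([-0.07050278,  0.        ,  0.        ,  0.        ,  0.        ]), 'eye': array([ 1.73771068, -0.14381773,  0.99056548]), 'attitude': array([0.73978552, 0.66985422, 1.31852799])}
top {'mtx': array([[395.40888507,   0.        , 322.28850063],
       [  0.        , 395.40888507, 197.8171671 ],
       [  0.        ,   0.        ,   1.        ]]), 'distortion': array([0.00221008, 0.        , 0.        , 0.        , 0.        ]), 'eye': array([ 0.46676009, -0.02178532,  1.20358664]), 'attitude': array([ 0.09720747, -0.0553594 , -1.56804677])}
{'time': 0.1, 'q': array([ 1.12380690e+00,  3.26891792e-01, -1.93474051e-01,  1.05199780e+00,
        3.95492721e-05,  1.43659878e+00]), 'joint_velocities': array([ 0.00059414, -0.00047379,  0.00240105,  0.0003766 , -0.00066677,
       -0.00076045]), 'joint_torque': array([ 1.31540961e-03, -4.44239688e+01,  2.63038605e+01,  7.90256221e-03,
       -3.24900998e-05, -4.71335824e-06]), 'eef_pos': array([0.16899584, 0.52285255, 0.23057187]), 'orientation': array([-4.89255880e-01, -3.10276783e+00,  2.34055177e-03]), 'force': array([-0.81439113, -0.30418511,  0.29758571]), 'torque': array([ 0.05731982,  0.05514346, -0.02808256]), 'gripper_force': 0.0, 'grip_width': 0.0856060814517489} 0.0187
```

View pics/side0.png

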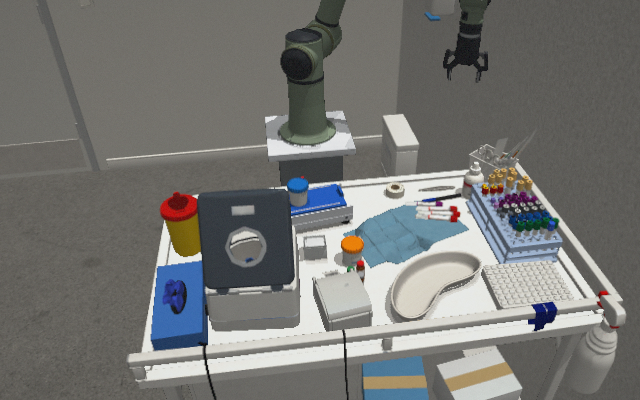

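View pics/top0.png

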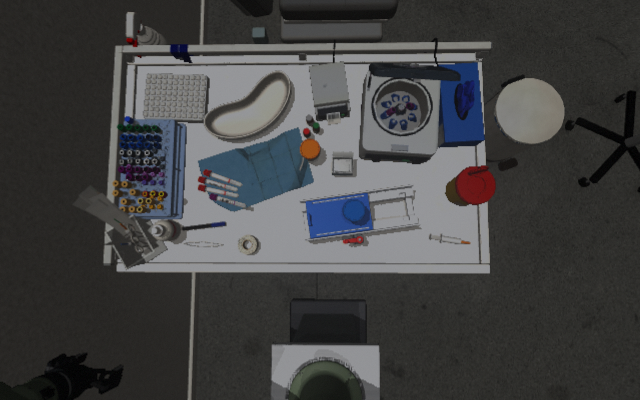

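```bash
cat > h.py <<'E'
import numpy as np,cv2
from bench import vision
from scipy.spatial.transform import Rotation as R
def cam(n):
    p=vision.camera_params(n); M=R.from_rotvec(p['attitude']).as_matrix()
    return p['mtx'],p['distortion'],np.array(p['eye']),M
def unproj(n,uv,z):
    K,D,e,M=cam(n); uv=np.atleast_2d(np.array(uv,float))
    u=cv2.undistortPoints(uv[:,None],K,D)[:,0]
    d=np.c_[u[:,0],-u[:,1],-np.ones(len(u))]@M.T
    return e+d*((np.asarray(z)-e[2])/d[:,2])[:,None]
def proj(n,P):
    K,D,e,M=cam(n); c=(np.atleast_2d(P)-e)@M*[1,-1,-1]
    return cv2.projectPoints(c,np.zeros(3),np.zeros(3),K,D)[0][:,0]
E
python3 - <<'E'
import cv2
t=cv2.imread("pics/top0.png")[175:255,290:430];s=cv2.imread("pics/side0.png")[165:240,270:370]
cv2.imwrite("pics/tc.png",cv2.resize(t,None,fx=5.7,fy=5.7,interpolation=cv2.INTER_CUBIC))
cv2.imwrite("pics/sc.png",cv2.resize(s,None,fx=8,fy=8,interpolation=cv2.INTER_CUBIC))
E
```

```text
(no output)
```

View pics/tc.png

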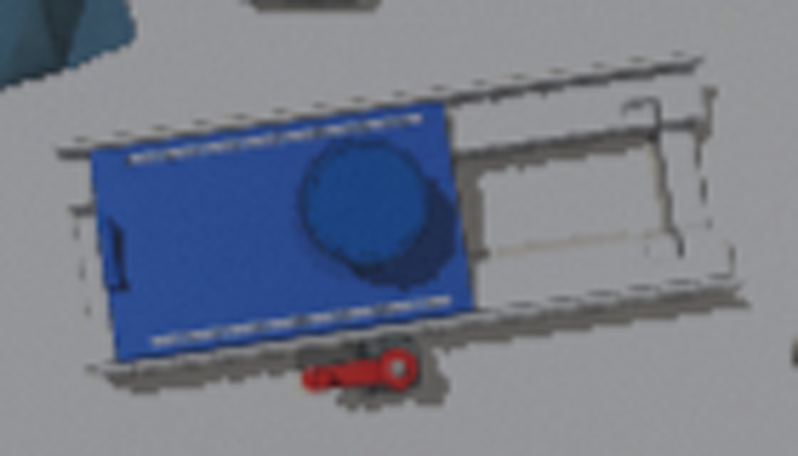

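View pics/sc.png

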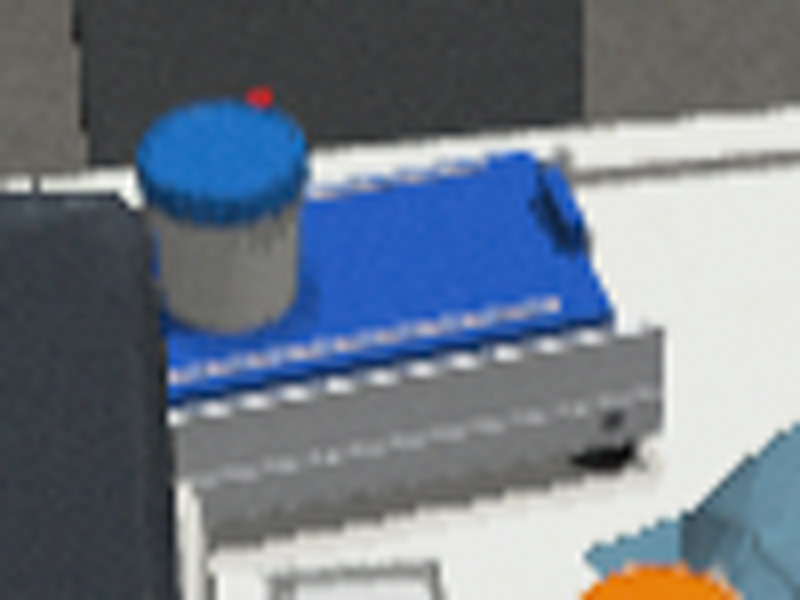

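```bash
python3 - <<'E'
from h import *
c=lambda a:(np.array(a,float)+.5)/5.7-.5+[290,175]
B=unproj('top',c([(92,150),(445,102),(118,362),(473,310)]),.076)[:,:2]
print(B.round(4)); print('len',np.linalg.norm(B[0]-B[1]),np.linalg.norm(B[2]-B[3]),np.linalg.norm(B[0]-B[2]))
yv=(B[0]-B[1]+B[2]-B[3]);yv/=np.linalg.norm(yv);xv=np.array([yv[1],-yv[0]])
ctr=B.mean(0);print('ctr',ctr,'yaw',np.arctan2(yv[1],yv[0])-np.pi/2,'lip',ctr+.09*yv)
G=unproj('top',c([(60,153),(700,62),(100,372),(740,283)]),.069)[:,:2]
print('guides',G.round(4),'mid',G.mean(0)); g=G[0]-G[1]+G[2]-G[3];print('gyaw',np.arctan2(g[1],g[0])-np.pi/2,[np.linalg.norm(G[0]-G[1])])
h=unproj('top',c([(400,368)]),.08)[0,:2];p=unproj('top',c([(314,378)]),.104)[0,:2]
print('hinge',h,'pin',p,np.linalg.norm(p-h))
o=h-(xv*-.076+yv*.015);print('stand org from hinge',o,'board in stand',(ctr-o)@xv,(ctr-o)@yv)
r=p-h;print('pin angle',np.arctan2(r@xv,r@yv))
q=unproj('side',((np.array([(262,98)])+.5)/8-.5+[270,165]),.104);print('pin side',q)
lp=unproj('side',((np.array([(540,165),(592,240)])+.5)/8-.5+[270,165]),.091);print('lip top from side',lp)
k=unproj('top',c([(362,202)]),.142)[0,:2];print('cup',k,(k-ctr)@xv,(k-ctr)@yv)
E
```

```text
[[ 0.5678  0.0559]
 [ 0.592  -0.1214]
 [ 0.4617  0.0422]
 [ 0.4879 -0.1344]]
len 0.17893946098654367 0.17854243622955634 0.10693304118329798
ctr [ 0.52735019 -0.03940328] yaw 0.14156350871842593 lip [0.51465198 0.04969642]
guides [[ 0.5669  0.0726]
 [ 0.613  -0.2504]
 [ 0.4567  0.0516]
 [ 0.5018 -0.2681]] mid [ 0.53458699 -0.09857769]
gyaw 0.14104771985569498 [np.float64(0.32631853070818356)]
hinge [ 0.45915912 -0.09769326] pin [ 0.45438613 -0.05446668] 0.043489288579237895
stand org from hinge [ 0.53651523 -0.10182028] board in stand -0.0002668713070016365 0.06308573112056604
pin angle 0.031591190165195696
pin side [[ 0.45572484 -0.05929811  0.104     ]]
lip top from side [[0.49683727 0.03971796 0.091     ]
 [0.54584195 0.05131541 0.091     ]]
cup [ 0.53729346 -0.07615947] 0.004657834531063092 -0.03779141153489708
```

```bash
cat >> h.py <<'E'
O=np.array([.5365,-.1018]);YAW=.141
def rel(sx,sy,z,dirdeg,flip=True):
    """shift (m, tool axes) and turn (deg) to TCP at stand (sx,sy), z; tool x along stand direction dirdeg"""
    from bench import telemetry
    s=telemetry.sense();Rc=R.from_rotvec(s['orientation'])
    P=np.r_[O+np.array([[np.cos(YAW),-np.sin(YAW)],[np.sin(YAW),np.cos(YAW)]])@[sx,sy],z]
    a=np.deg2rad(dirdeg)+YAW;x=np.array([np.cos(a),np.sin(a),0]);zt=np.array([0,0,-1.])
    Rt=R.from_matrix(np.c_[x,np.cross(zt,x),zt])
    print('t',s['time'],'shift',Rc.inv().apply(P-s['eef_pos']).round(4),'turn',np.rad2deg((Rc.inv()*Rt).as_rotvec()).round(2),'F',s['force'].round(2),'stand',where(s['eef_pos']),'z',s['eef_pos'][2].round(4),'q',s['q'].round(2))
def where(p):
    return (np.array([[np.cos(YAW),np.sin(YAW)],[-np.sin(YAW),np.cos(YAW)]])@(np.array(p)[:2]-O)).round(4)
E
python3 -c "
from h import *
rel(0,.190,.20,90)"
```

```text
t 0.1 shift [-0.4586 -0.3104  0.0309] turn [-9.0e-02  4.0e-02  6.4e+01] F [-0.81 -0.3   0.3 ] stand [-0.2761  0.6701] z 0.2306 q [ 1.12  0.33 -0.19  1.05  0.    1.44]
```

The manual's scale: shifts go in shares of 600 mm and turns go in shares of 180 degrees. Converting my numbers, -0.459 m is -0.765, -0.31 m is -0.5167, 64 degrees is 0.3556.

Request:
drive_tool(motion=[[[0, -0.765, -0.5167, 0.0517, 0, 0, 0.3556], [0, -0.765, -0.5167, 0.0517, 0, 0, 0.3556], [0, -0.765, -0.5167, 0.0517, 0, 0, 0.3556], [0, -0.765, -0.5167, 0.0517, 0, 0, 0.3556], [0, -0.765, -0.5167, 0.0517, 0, 0, 0.3556]]])

```text
time: 0.6
eef_pos: [0.3236, 0.325, 0.217]
orientation: [-1.599, -2.704, 0.0]
force: [1.2, 0.4, 0.2]
grip_width: 0.0123
gripper_force: 0.0
```

```bash
python3 -c "
from h import *
rel(0,.190,.20,90)"
```

```text
t 0.6 shift [-0.2988  0.0482  0.017 ] turn [-1.000e-02  1.000e-02  2.071e+01] F [1.25 0.4  0.23] stand [-0.1508  0.4525] z 0.217 q [ 0.63  0.17 -0.44  0.96 -0.    1.69]
```

Converted, -0.299 m is -0.4983, 0.017 m is 0.0283, 20.7 degrees is 0.115.

Request:
drive_tool(motion=[[[0, -0.4983, 0.08, 0.0283, 0, 0, 0.115], [0, -0.4983, 0.08, 0.0283, 0, 0, 0.115], [0, -0.4983, 0.08, 0.0283, 0, 0, 0.115], [0, -0.4983, 0.08, 0.0283, 0, 0, 0.115], [0, -0.4983, 0.08, 0.0283, 0, 0, 0.115]]])

```text
time: 1.1
eef_pos: [0.4783, 0.1288, 0.203]
orientation: [-2.053, -2.378, 0.0]
force: [1.4, 0.7, -0.1]
grip_width: -0.0
gripper_force: 0.0
```

```bash
python3 -c "
from h import *
rel(0,.190,.20,90);rel(0,.190,.07,90)"
```

```text
t 1.1 shift [-0.0466  0.025   0.003 ] turn [-0.01 -0.01  0.31] F [ 1.4   0.72 -0.14] stand [-0.0253  0.2365] z 0.203 q [ 0.11  0.25 -0.38  0.95  0.    1.54]
t 1.1 shift [-0.0466  0.025   0.133 ] turn [-0.01 -0.01  0.31] F [ 1.4   0.72 -0.14] stand [-0.0253  0.2365] z 0.203 q [ 0.11  0.25 -0.38  0.95  0.    1.54]
```

Move over the start point, then descend and look.

Converted, 0.131 m is 0.2183, 0.11 m is 0.1833, 0.3 degrees is 0.0017.

Request:
drive_tool(motion=[[[0, -0.0767, 0.0417, 0.05, 0, 0, 0.0017], [0, -0.0767, 0.0417, 0.1167, 0, 0, 0.0017], [0, -0.0767, 0.0417, 0.1833, 0, 0, 0.0017], [0, -0.0767, 0.0417, 0.2183, 0, 0, 0.0017], [0, -0.0767, 0.0417, 0.2183, 0, 0, 0.0017]]])

```text
time: 1.6
eef_pos: [0.5057, 0.0884, 0.0689]
orientation: [-2.056, -2.368, 0.008]
force: [-0.5, 0.1, -0.3]
grip_width: 0.0
gripper_force: 0.0
```

```bash
python3 -c "
from h import *
rel(0,.190,.07,90)
s=vision.camera('side')[150:240,270:390];t=vision.camera('top')[175:255,290:410]
z=lambda a:cv2.resize(a,(600,int(600*a.shape[0]/a.shape[1])),interpolation=cv2.INTER_CUBIC)
t=z(t);s=z(s)
cv2.imwrite('pics/c1.png',cv2.resize(np.vstack([s,t]),None,fx=.7,fy=.7))"
```

```text
t 1.6 shift [-0.0026  0.0037 -0.0011] turn [-0.42 -0.05 -0.01] F [-0.46  0.08 -0.26] stand [-0.0037  0.1926] z 0.0689 q [ 0.03  0.44 -0.49  0.65 -0.    1.46]
```

View pics/c1.png

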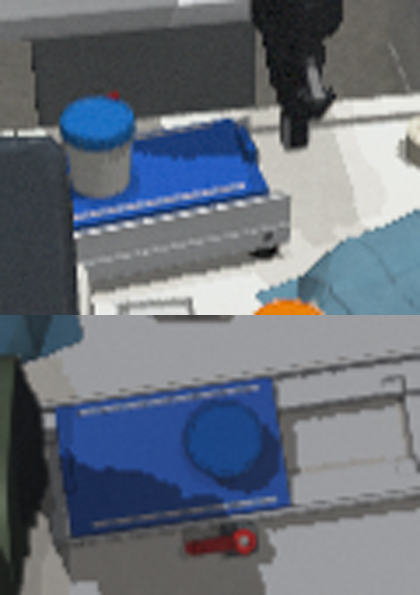

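Converted, -0.03 m is -0.05, -0.026 m is -0.0433.

Request:
drive_tool(motion=[[[0, -0.0133, 0.0067, -0.0017, 0, 0, 0], [0, -0.0267, 0.0067, -0.0017, 0, 0, 0], [0, -0.0367, 0.0067, -0.0017, 0, 0, 0], [0, -0.0433, 0.0067, -0.0017, 0, 0, 0], [0, -0.05, 0.0067, -0.0017, 0, 0, 0]]])

```text
time: 2.2
eef_pos: [0.5174, 0.0596, 0.0737]
orientation: [-2.059, -2.372, -0.002]
force: [-0.9, 4.3, 4.0]
grip_width: -0.0001
gripper_force: 2.7
```

```bash
python3 -c "
from h import *
rel(0,.080,.07,90)"
```

```text
t 2.2 shift [-0.0825 -0.0037  0.0036] turn [ 0.04 -0.07  0.01] F [-0.93  4.26  3.95] stand [0.0037 0.1625] z 0.0737 q [-0.03  0.44 -0.48  0.65  0.    1.4 ]
```

Converted, -0.028 m is -0.0467, -0.003 m is -0.005.

Request:
drive_tool(motion=[[[0, -0.0083, -0.005, 0.0017, 0, 0, 0], [0, -0.0167, -0.005, 0.0017, 0, 0, 0], [0, -0.0267, -0.005, 0.0017, 0, 0, 0], [0, -0.0367, -0.005, 0.0017, 0, 0, 0], [0, -0.0467, -0.005, 0.0017, 0, 0, 0]]])

```text
time: 2.7
eef_pos: [0.5186, 0.0328, 0.0727]
orientation: [-2.057, -2.373, -0.006]
force: [0.8, 6.4, 3.4]
grip_width: -0.0001
gripper_force: 2.8
```

```bash
python3 -c "
from h import *
rel(0,.080,.071,90)"
```

```text
t 2.7 shift [-0.0558 -0.0012  0.0015] turn [ 0.1  -0.19  0.1 ] F [0.76 6.36 3.42] stand [0.0011 0.1358] z 0.0727 q [-0.08  0.44 -0.48  0.65  0.    1.35]
```

Converted, -0.035 m is -0.0583, -0.028 m is -0.0467.

Request:
drive_tool(motion=[[[0, -0.0117, -0.0017, 0.0017, 0, 0, 0], [0, -0.0233, -0.0017, 0.0017, 0, 0, 0], [0, -0.035, -0.0017, 0.0017, 0, 0, 0], [0, -0.0467, -0.0017, 0.0017, 0, 0, 0], [0, -0.0583, -0.0017, 0.0017, 0, 0, 0]]])

```text
time: 3.2
eef_pos: [0.5229, -0.0017, 0.0719]
orientation: [-2.056, -2.373, -0.007]
force: [1.3, 6.4, 3.3]
grip_width: -0.0001
gripper_force: 3.3
```

```bash
python3 -c "
from h import *
rel(0,.041,.07,90)
t=vision.camera('top')[175:255,290:430];s=vision.camera('side')[150:240,250:390]
z=lambda a:cv2.resize(a,None,fx=3.2,fy=3.2,interpolation=cv2.INTER_CUBIC)
cv2.imwrite('pics/c2.png',np.vstack([z(s),z(t)]))"
```

```text
t 3.2 shift [-0.06   -0.0007  0.0016] turn [ 0.16 -0.23  0.11] F [1.25 6.36 3.35] stand [0.0006 0.101 ] z 0.0719 q [-0.15  0.44 -0.48  0.65  0.    1.28]
```

View pics/c2.png

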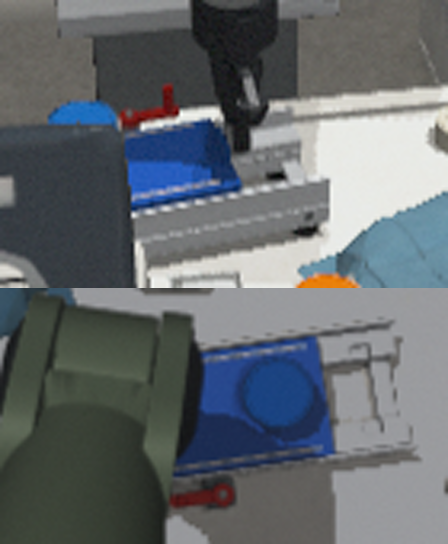

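The board has slid right, the cup stands upright on it at about (280,395), and the keeper is untouched.

Converted, -0.035 m is -0.0583, -0.028 m is -0.0467.

Request:
drive_tool(motion=[[[0, -0.0117, 0, 0.0017, 0, 0, 0], [0, -0.0233, 0, 0.0017, 0, 0, 0], [0, -0.035, 0, 0.0017, 0, 0, 0], [0, -0.0467, 0, 0.0017, 0, 0, 0], [0, -0.0583, 0, 0.0017, 0, 0, 0]]])

```text
time: 3.8
eef_pos: [0.527, -0.0366, 0.0705]
orientation: [-2.056, -2.373, -0.004]
force: [0.7, 7.7, 3.5]
grip_width: -0.0003
gripper_force: 3.1
```

Converted, -0.017 m is -0.0283, -0.004 m is -0.0067.

Request:
drive_tool(motion=[[[0, -0.0067, 0, 0.0017, 0, 0, 0], [0, -0.0133, 0, 0.0017, 0, 0, 0], [0, -0.0183, 0, 0.0017, 0, 0, 0], [0, -0.0233, 0, 0.0017, 0, 0, 0], [0, -0.0283, 0, 0.0017, 0, 0, 0]]])

```text
time: 4.3
eef_pos: [0.5291, -0.0539, 0.0692]
orientation: [-2.057, -2.373, -0.002]
force: [1.3, 1.9, -1.0]
grip_width: -0.0001
gripper_force: 1.0
```

```bash
python3 -c "
from h import *
rel(0,.041,.07,90)"
```

```text
t 4.3 shift [-0.0074  0.0006 -0.0008] turn [-0.   -0.09  0.08] F [ 1.31  1.88 -0.96] stand [-0.0006  0.0484] z 0.0692 q [-0.24  0.46 -0.45  0.66  0.    1.19]
```

Converted, -0.004 m is -0.0067, -0.002 m is -0.0033.

Request:
drive_tool(motion=[[[0, -0.0033, 0, 0, 0, 0, 0], [0, -0.0067, 0, 0, 0, 0, 0], [0, -0.0067, 0, 0, 0, 0, 0]]])

```text
time: 4.6
eef_pos: [0.5298, -0.0593, 0.0691]
orientation: [2.059, 2.372, -0.002]
force: [0.1, -0.3, 0.0]
grip_width: -0.0002
gripper_force: 0.0
```

```bash
python3 -c "
from h import *
rel(0,.041,.07,90)
t=vision.camera('top')[175:255,290:430]
z=lambda a:cv2.resize(a,None,fx=5.7,fy=5.7,interpolation=cv2.INTER_CUBIC)
cv2.imwrite('pics/c3.png',z(t))"
```

```text
t 4.6 shift [-0.002   0.0007 -0.0009] turn [-0.04  0.05 -0.01] F [ 0.07 -0.28  0.04] stand [-0.0007  0.043 ] z 0.0691 q [-0.25  0.46 -0.45  0.66 -0.    1.18]
```

View pics/c3.png

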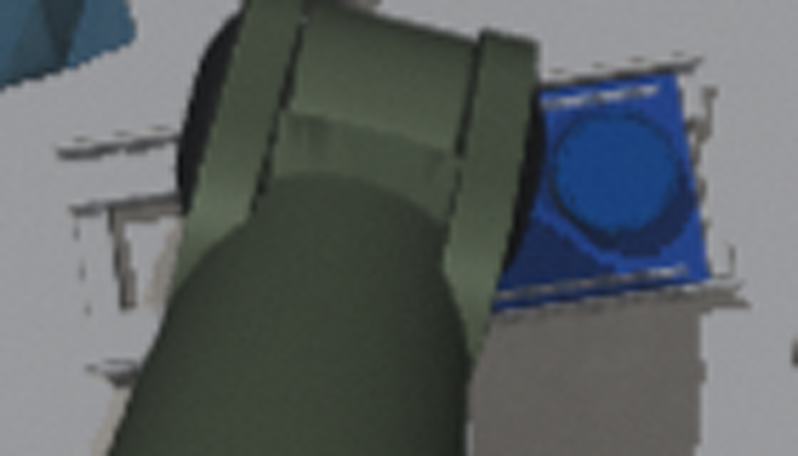

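```bash
python3 -c "
from h import *
c=lambda a:(np.array(a,float)+.5)/5.7-.5+[290,175]
for z in(.064,.076):print(z,[where(p) for p in unproj('top',c([(678,75),(710,278)]),z)])"
```

```text
0.064 [array([ 0.0504, -0.147 ]), array([-0.0532, -0.1465])]
0.076 [array([ 0.0492, -0.1445]), array([-0.0532, -0.144 ])]
```

Converted, -0.006 m is -0.01, -0.004 m is -0.0067.

Request:
drive_tool(motion=[[[0, -0.0033, 0, 0, 0, 0, 0], [0, -0.0067, 0, 0, 0, 0, 0], [0, -0.01, 0, 0, 0, 0, 0], [0, -0.01, 0, 0, 0, 0, 0]]])

```text
time: 5.05
eef_pos: [0.5307, -0.0646, 0.0692]
orientation: [-2.059, -2.372, 0.0]
force: [0.5, 1.8, -0.8]
grip_width: -0.0001
gripper_force: 1.2
```

Converted, -0.004 m is -0.0067, -0.002 m is -0.0033.

Request:
drive_tool(motion=[[[0, -0.0033, 0, 0, 0, 0, 0], [0, -0.0067, 0, 0, 0, 0, 0], [0, -0.0067, 0, 0, 0, 0, 0]]])

```text
time: 5.35
eef_pos: [0.5308, -0.0661, 0.0692]
orientation: [-2.055, -2.371, -0.007]
force: [-1.8, 10.3, 3.5]
grip_width: 0.0001
gripper_force: 5.1
```

```bash
python3 -c "
from h import *
rel(0,.06,.16,90)"
```

```text
t 5.35 shift [ 0.0244  0.0007 -0.0907] turn [ 0.02 -0.35  0.1 ] F [-1.84 10.28  3.5 ] stand [-0.0006  0.0362] z 0.0692 q [-0.27  0.47 -0.44  0.66  0.01  1.16]
```

Converted, -0.08 m is -0.1333, -0.04 m is -0.0667.

Request:
drive_tool(motion=[[[0, 0.02, 0, 0, 0, 0, 0], [0, 0.0367, 0, 0, 0, 0, 0], [0, 0.0417, 0, -0.0667, 0, 0, 0], [0, 0.0417, 0, -0.1333, 0, 0, 0], [0, 0.0417, 0, -0.1333, 0, 0, 0]]])

```text
time: 5.85
eef_pos: [0.5317, -0.0445, 0.1546]
orientation: [2.052, 2.366, 0.006]
force: [0.7, 0.2, 1.1]
grip_width: -0.0002
gripper_force: 0.0
```

```bash
python3 -c "
from h import *
rel(-.0954,.0804,.15,135)"
```

```text
t 5.85 shift [ 0.0231 -0.0987  0.0036] turn [  0.37   0.46 -44.94] F [0.69 0.15 1.06] stand [0.0033 0.0574] z 0.1546 q [-0.22  0.35 -0.36  0.84 -0.    1.21]
```

Converted, -0.099 m is -0.165, -0.09 m is -0.15, -40 degrees is -0.2222.

Request:
drive_tool(motion=[[[0, 0.0383, -0.05, 0.005, 0, 0, -0.0444], [0, 0.0383, -0.1, 0.005, 0, 0, -0.0889], [0, 0.0383, -0.15, 0.005, 0, 0, -0.1333], [0, 0.0383, -0.165, 0.005, 0, 0, -0.1778], [0, 0.0383, -0.165, 0.005, 0, 0, -0.2222]]])

```text
time: 6.35
eef_pos: [0.4247, -0.035, 0.146]
orientation: [-1.115, -2.936, 0.002]
force: [-0.0, -0.6, 0.1]
grip_width: -0.0002
gripper_force: 0.0
```

```bash
python3 -c "
from h import *
rel(-.0954,.0804,.086,135)
t=vision.camera('top')[175:255,290:430];s=vision.camera('side')[130:220,250:390]
z=lambda a:cv2.resize(a,None,fx=3.2,fy=3.2,interpolation=cv2.INTER_CUBIC)
cv2.imwrite('pics/c4.png',np.vstack([z(s),z(t)]))"
```

```text
t 6.35 shift [-0.0049  0.0037  0.06  ] turn [-0.09 -0.01 -4.67] F [-0.01 -0.64  0.11] stand [-0.1014  0.0818] z 0.146 q [-0.25  0.19 -0.62  0.76 -0.    0.47]
```

View pics/c4.png

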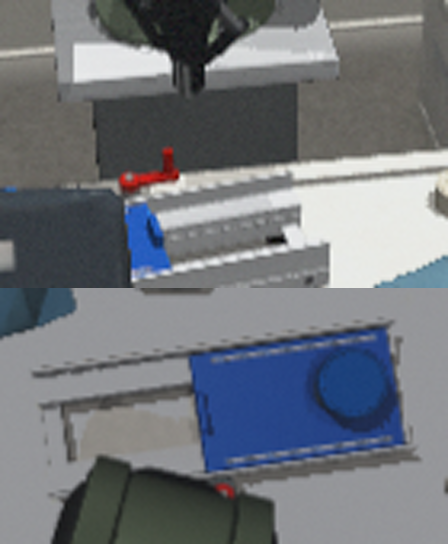

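The board sits seated with the cup upright. The keeper pin, still open, shows at about (168,155) in the side crop, and the finger is beyond it. Next I descend and push.

```bash
python3 -c "
from h import *
print(where(unproj('side',(np.array([(168,151)])+.5)/3.2-.5+[250,130],.104)[0]))"
```

```text
[-0.074   0.0529]
```

Converted, 0.059 m is 0.0983, 0.055 m is 0.0917, -4.7 degrees is -0.0261.

Request:
drive_tool(motion=[[[0, -0.0083, 0.0067, 0.0333, 0, 0, -0.0261], [0, -0.0083, 0.0067, 0.0667, 0, 0, -0.0261], [0, -0.0083, 0.0067, 0.0917, 0, 0, -0.0261], [0, -0.0083, 0.0067, 0.0983, 0, 0, -0.0261], [0, -0.0083, 0.0067, 0.0983, 0, 0, -0.0261]]])

```text
time: 6.95
eef_pos: [0.4327, -0.0353, 0.0868]
orientation: [-1.004, -2.976, 0.001]
force: [0.4, -0.6, -0.4]
grip_width: -0.0001
gripper_force: 0.0
```

```bash
python3 -c "
from h import *
rel(-.0452,.0302,.086,135)"
```

```text
t 6.95 shift [-0.0697 -0.001   0.0007] turn [-0.05 -0.06 -0.36] F [ 0.42 -0.63 -0.36] stand [-0.0934  0.0805] z 0.0868 q [-0.25  0.28 -0.68  0.61 -0.    0.4 ]
```

Pin agrees with the model at (-74, 53) mm. Push along the chord.

Converted, -0.035 m is -0.0583, -0.001 m is -0.0017.

Request:
drive_tool(motion=[[[0, -0.0133, -0.0017, 0.0017, 0, 0, 0], [0, -0.0267, -0.0017, 0.0017, 0, 0, 0], [0, -0.0383, -0.0017, 0.0017, 0, 0, 0], [0, -0.0483, -0.0017, 0.0017, 0, 0, 0], [0, -0.0583, -0.0017, 0.0017, 0, 0, 0]]])

```text
time: 7.45
eef_pos: [0.4611, -0.0577, 0.0867]
orientation: [1.002, 2.977, 0.001]
force: [-0.1, 1.9, 0.9]
grip_width: 0.0001
gripper_force: 0.7
```

```bash
python3 -c "
from h import *
rel(-.0452,.0302,.086,135)"
```

```text
t 7.45 shift [-0.0334 -0.0004  0.0007] turn [ 0.03  0.03 -0.29] F [-0.05  1.89  0.91] stand [-0.0684  0.0542] z 0.0867 q [-0.28  0.33 -0.61  0.63  0.    0.37]
```

Converted, -0.028 m is -0.0467, -0.024 m is -0.04.

Request:
drive_tool(motion=[[[0, -0.01, 0, 0, 0, 0, 0], [0, -0.02, 0, 0, 0, 0, 0], [0, -0.03, 0, 0, 0, 0, 0], [0, -0.04, 0, 0, 0, 0, 0], [0, -0.0467, 0, 0, 0, 0, 0]]])

```text
time: 7.95
eef_pos: [0.4826, -0.0749, 0.0861]
orientation: [-1.002, -2.977, 0.001]
force: [-0.1, 0.2, -0.6]
grip_width: 0.0003
gripper_force: 0.8
```

Converted, -0.006 m is -0.01, -0.004 m is -0.0067.

Request:
drive_tool(motion=[[[0, -0.0033, 0, 0, 0, 0, 0], [0, -0.0067, 0, 0, 0, 0, 0], [0, -0.01, 0, 0, 0, 0, 0], [0, -0.01, 0, 0, 0, 0, 0]]])

```text
time: 8.35
eef_pos: [0.4873, -0.0779, 0.0862]
orientation: [-1.002, -2.977, 0.0]
force: [-0.6, -0.6, -0.4]
grip_width: 0.0002
gripper_force: 0.6
```

```bash
python3 -c "
from h import *
rel(-.0452,.0302,.086,135)
t=vision.camera('top')[175:255,290:430];s=vision.camera('side')[130:220,250:390]
z=lambda a:cv2.resize(a,None,fx=3.2,fy=3.2,interpolation=cv2.INTER_CUBIC)
cv2.imwrite('pics/c5.png',np.vstack([z(s),z(t)]))"
```

```text
t 8.35 shift [-0.0003 -0.0001  0.0002] turn [-0.01 -0.01 -0.27] F [-0.62 -0.57 -0.42] stand [-0.0453  0.0305] z 0.0862 q [-0.31  0.38 -0.54  0.66 -0.    0.34]
```

View pics/c5.png

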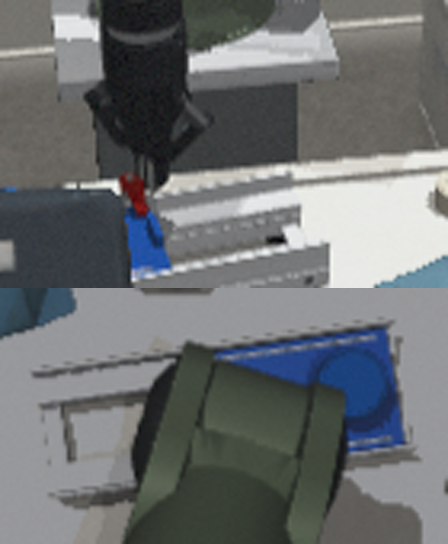

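The keeper is nearly across the board (red arm at about (135,195) in the side crop). I'll press on until I feel the stop.

Converted, -0.005 m is -0.0083, -0.004 m is -0.0067.

Request:
drive_tool(motion=[[[0, -0.0033, 0, 0, 0, 0, 0], [0, -0.0067, 0, 0, 0, 0, 0], [0, -0.0083, 0, 0, 0, 0, 0], [0, -0.0083, 0, 0, 0, 0, 0]]])

```text
time: 8.85
eef_pos: [0.4884, -0.0791, 0.0859]
orientation: [-0.999, -2.972, -0.003]
force: [-8.8, 3.9, 7.2]
grip_width: -0.0002
gripper_force: 5.0
```

Request:
drive_tool(motion=[[[0, 0.0167, 0, 0, 0, 0, 0], [0, 0.0333, 0, 0, 0, 0, 0], [0, 0.05, 0, -0.05, 0, 0, 0], [0, 0.0833, 0, -0.1333, 0, 0, 0], [0, 0.1333, 0, -0.1833, 0, 0, 0]]])

```text
time: 9.35
eef_pos: [0.4292, -0.0329, 0.1987]
orientation: [1.002, 2.973, 0.001]
force: [0.7, 0.5, 0.7]
grip_width: 0.0001
gripper_force: 0.0
```

Converted, 0.11 m is 0.1833, 0.08 m is 0.1333.

Request:
drive_tool(motion=[[[0, 0.0667, 0, 0, 0, 0, 0], [0, 0.1333, 0, 0, 0, 0, 0], [0, 0.1833, 0, 0, 0, 0, 0], [0, 0.1833, 0, 0, 0, 0, 0], [0, 0.1833, 0, 0, 0, 0, 0]]])

```text
time: 9.85
eef_pos: [0.3406, 0.0342, 0.1968]
orientation: [0.999, 2.975, 0.001]
force: [0.5, 0.1, -0.3]
grip_width: 0.0
gripper_force: 0.0
```

```bash
python3 -c "
from h import *
t=vision.camera('top')[175:255,290:430]
cv2.imwrite('pics/c6.png',cv2.resize(t,None,fx=5.7,fy=5.7,interpolation=cv2.INTER_CUBIC))"
```

```text
(no output)
```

View pics/c6.png

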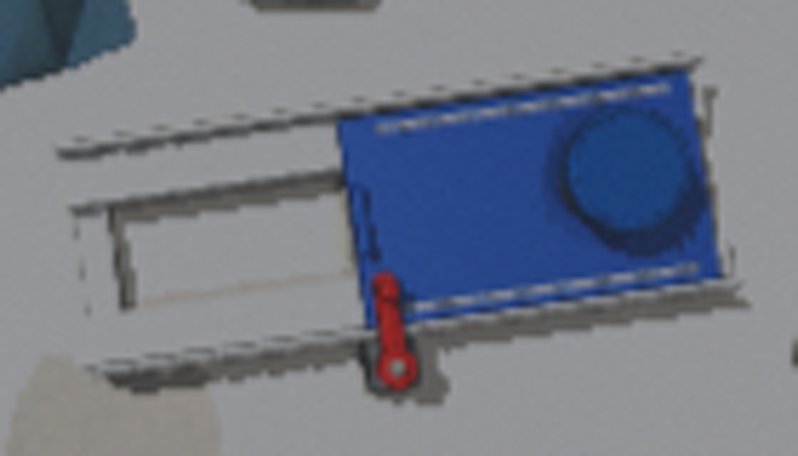

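The board is in its notches, the keeper lies square across it (hinge at (398,368), pin at (386,283)), and the cup is upright at (628,170).

```bash
python3 -c "
from bench import job
print(job.hand_in())"
```

```text
the job is handed in; nothing more can be done
None
```

I pushed the board along its rails until it dropped into the notches, and turned the keeper to its stop across it. The cup is upright and untouched, and the job was handed in at about 10 s (no verdict was shown).

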